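# Snap the red gift tub shut

### The arm

A 7-joint arm with a two-finger parallel gripper is mounted at the origin on the work surface. World frame = base frame: x ahead of the robot, y to its left, z up, the work surface at z = 0. Lengths are in m, angles in rad, forces in N, time in s.
With the tool pointing down it reaches from about 0.425 to 0.925 m from the base axis. Payload 6.8 kg.
Tool frame: the origin (TCP) lies at the very end of the fingers, on their centre line; the grasp point (between the pads) lies 19 mm behind it; z points along the fingers, x is the direction in which the jaws open and shut, and the axes are right-handed (so a half turn about z gives the same grasp; the last joint's range is limited). The gripper opens to 85 mm and grips with 20 to 120 N. Pads are 22 mm wide; open, the fingers measure 114 mm over their backs; the gripper's body (76 mm by 85 mm) begins 54 mm behind the grasp point. The pads swing forward as they close: fully open they stand 13 mm farther back than shut.
Start: joints at [-1.216, 0.477, 0.022, 1.555, -0.011, 1.109, -0.083], TCP at [0.301, 0.604, 0.231] pointing down, gripper open.
Joint ranges: [-2.96, 2.96], [-0.34, 2.1], [-1.41, 1.46], [0.24, 2.44], [-1.37, 4.51], [0.17, 1.92], [-2.96, 2.96]. Speed limits (rad/s): [2.39, 2.39, 3.14, 3.14, 3.14, 3.14, 3.14].

### API

Orientations are given as a rotation vector (axis times angle).
In Python, from bench import get_obs, imaging, hand_in gives the robot as it stands.
- The arm moves only by the tool send_rows, never from a script. Its argument "motion" is a list of rows, each an object with "dp": the shift along the world's x, y, z in m, a list of three; "rot": the turn, a rotation vector about the world's x, y, z in rad, a list of three; "grip": the finger opening in m, from 0 to 0.0854. In form: [{"dp": [dx, dy, dz], "rot": [ax, ay, az], "grip": grip}, ...]. A call has 1 to 20 rows; each row shifts and turns the pose as measured when the row begins; what a row does not reach is not made up. A row lasts 1/8 s, in which the tool goes at most 62.5 mm and 10.7 degrees, less where a joint would pass 70% of its speed; a pose out of reach is approached as far as the arm can. A call is refused whole if a number of a shift passes 0.0625 or a number of a turn 0.188, either way. A call with a gripper value outside its range is refused whole. The fingers move at their own pace and stop on an object; "grip_force" is the grip in N (left out, the last holds). Time passes only in rows, so rows that do not move let the fingers close. It gives the time, the measured TCP pose, the force and the opening at its end, in the units of the state.
- get_obs(): the state, without advancing time (a new reading comes with each control period).
- imaging.grab_frame(name): name is "scene" or "side" or "wrist"; returns a dict with "img" (480x640x3 uint8, red, green, blue), "fx", "fy", "cx", "cy" (pixels), "R" (3x3) and "t" (3): a world point X has camera coordinates R X + t. Camera axes: x right, y down, z forward; pixel columns grow to the right and rows downward; lengths in m; the calibration is good to about 2 mm. A picture is of the moment at which its call begins. There is no depth.
- hand_in(): hands the job in, once; it reports no verdict.
The state is a dict: "clock": time; "joints": joint angles; "qvel": joint speeds; "tau": joint torques, N m; "tcp_pos": TCP position; "orientation": TCP orientation; "contact_force": force on the tool from outside, world axes, zero at the start; "moment": the same for the moment, N m; "grip_width": finger opening in m.
Only numpy, scipy, OpenCV 4.12 (cv2) and the standard library are available. Lean on these libraries where they do the work, as an engineer would, in place of code of your own. Each camera call takes 0.05 s, during which the arm holds its last target. There are 200 camera calls.

### The job

The red-lidded gift tub is packed and ready to ship: press its three white snap tabs until every one lies fully down, flat on the lid. Do not touch the brown-lidded tub, which has yet to be checked.

Things in the scene. Friction and masses are not known exactly. Their poses are not given: they have to be found in the camera images.
- tab_a_pad (a point): First white snap tab of the RED-lidded tub: point on its top face, 40 mm from the hinge, 13 mm from the free end: press here. x runs along the tab from hinge to free end (outwards), y along the hinge, z out of the top face. Point 70 mm above the table when fully down (tab level), 83 to 89 mm at the start (tab tilted up 19 to 29 degrees).
- tab_b_pad (a point): Same point and axes on the second tab of the red-lidded tub, 120 degrees counter-clockwise from above. All tabs: stiff plate 53 long x 30 wide x 5 mm thick, hinged 45 mm from the tub's axis, reaching to 98 mm. Pressing straight down here takes about 6 N; a tab stays where left, meets a firm stop when fully down (flat on the lid) and does not spring back.
- tab_c_pad (a point): Same point and axes on the third tab, 120 degrees further. The tub is fixed to the table: round, cream, 148 mm diameter, red band, red lid 158 mm diameter with top face 65 mm above the table, gold disc in the middle. The press points lie 80 to 85 mm from its axis (85 when down).
- brown_tub: Bystander, not to be touched: a fixed tub of the same size and shape with a brown lid and band, its own three white tabs standing up (highest point about 97 mm above the table, reaching 98 mm from its axis). Origin on its axis at the table top, z up. The tubs stand left and right in front of the robot; which is which changes; axes at least 240 mm apart.
Mind the look-alikes: they are no part of the job. What is shaped like the part that bears tab_a_pad but purple or turquoise is not meant.

How it is judged:
By the outcome, as a careful person would: the job done as asked, in the order asked, and still so for the second after the job is handed in, with the robot touching nothing.
It also fails if it takes over 37 s, if anything falls off the work surface, if the arm or the gripper's body presses on something with over 40 N, if the wrist force passes 120 N, or if a joint passes its speed limit or range.

## Working session

There is one attempt and no reset: what is moved stays moved. The work goes in short steps, Python scripts to look and compute and a tool call to move; the robot and the scene stay as the last step left them, time stands still between calls to the robot, and variables do not carry over. Pictures are saved under pics/ and viewed, about 8 in all and at most 12, crops included, and the job is handed in when it is done.

Besides the shell and the picture viewer there is one more tool, called after "Request:" as name(argument=value, ...), one argument or row to a line, values as JSON. send_rows: Moves the arm, as the interface text tells. Its arguments: {"type":"object","properties":{"motion":{"type":"array","items":{"type":"object","properties":{"dp":{"type":"array","items":{"type":"number"}},"rot":{"type":"array","items":{"type":"number"}},"grip":{"type":"number"}}}},"grip_force":{"type":"number"}},"required":["motion"]}

```bash
mkdir -p pics
python3 - <<'E'
from bench import get_obs, imaging
import cv2,pickle
o=get_obs();print({k:o[k] for k in('clock','tcp_pos','orientation','contact_force','grip_width')})
fs={}
for n in('scene','side'):
    f=imaging.grab_frame(n);fs[n]=f;cv2.imwrite(f'pics/{n}0.png',f['img'][:,:,::-1])
    print(n,f['fx'],f['cx'],f['cy'],-f['R'].T@f['t'])
pickle.dump(fs,open('f0.pkl','wb'))
E
```

```text
{'clock': 0.0, 'tcp_pos': array([0.30110321, 0.6034517 , 0.23029774]), 'orientation': array([ 2.67072230e+00,  1.65223746e+00, -2.36908363e-03]), 'contact_force': array([-0.83371715, -0.1464992 ,  0.01880186]), 'grip_width': 0.08549205477389658}
scene 623.727178976425 309.98089234071466 240.7527262752253 [ 1.37401569e+00 -9.35226571e-04  8.34899216e-01]
side 465.5679534240285 317.3426773590476 243.7765306855179 [0.07187764 0.55838624 0.47041824]
```

View pics/scene0.png

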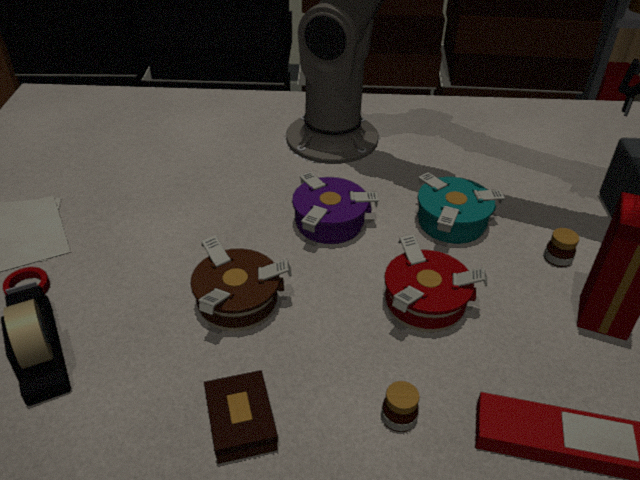

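View pics/side0.png

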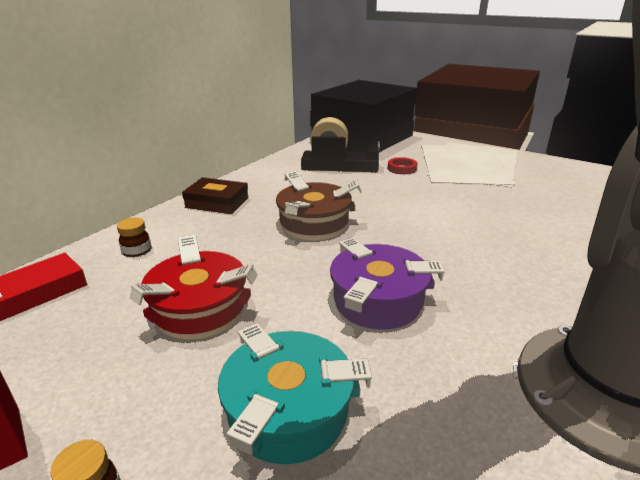

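The scene view shows the red tub's gold disc at about (429,278), with tabs near (412,250), (468,277) and (410,296). The side view shows the same disc at (194,277), with tabs at (189,248), (238,275) and (153,290). Next I'll measure them.

```bash
cat > h.py <<'E'
import numpy as np,cv2
def ray(f,p):
    d=f['R'].T@np.array([(p[0]-f['cx'])/f['fx'],(p[1]-f['cy'])/f['fy'],1]);return -f['R'].T@f['t'],d/np.linalg.norm(d)
def plane(f,p,z):
    c,d=ray(f,p);return c+d*(z-c[2])/d[2]
def tri(f,p,g,q):
    a,u=ray(f,p);b,v=ray(g,q);s=np.linalg.lstsq(np.c_[u,-v],b-a,rcond=None)[0]
    x,y=a+u*s[0],b+v*s[1];return (x+y)/2,np.linalg.norm(x-y)
def proj(f,X):
    c=f['R']@X+f['t'];return np.array([f['fx']*c[0]/c[2]+f['cx'],f['fy']*c[1]/c[2]+f['cy']])
def blobs(m,mn):
    n,l,s,c=cv2.connectedComponentsWithStats(m.astype(np.uint8));return [(c[i],s[i,4],l==i) for i in range(1,n) if s[i,4]>=mn]
E
python3 - <<'E'
import pickle;from h import *
np.set_printoptions(precision=4,suppress=True)
fs=pickle.load(open('f0.pkl','rb'));D={}
win={'scene':(370,220,495,330),'side':(125,225,262,340)}
for n,f in fs.items():
    h=cv2.cvtColor(f['img'],cv2.COLOR_RGB2HSV).astype(int);x0,y0,x1,y1=win[n]
    w=np.zeros(h.shape[:2],bool);w[y0:y1,x0:x1]=1
    gold=w&(h[...,0]>12)&(h[...,0]<28)&(h[...,1]>130)&(h[...,2]>90)
    g=max(blobs(gold,30),key=lambda b:b[1]);D[n]=g[0]
    print(n,'gold',g[0],g[1],plane(f,g[0],.0655))
t,e=tri(fs['scene'],D['scene'],fs['side'],D['side']);print('tri',t,e)
ax=plane(fs['scene'],D['scene'],.0655)
f=fs['scene']
# other tubs gold
for p in[(235,277),(331,198),(457,198)]:print(p,plane(f,p,.0655))
# tabs: azimuth via rays
for p,q in [((406,238),(188,236)),((485,276),(253,268)),((399,301),(134,291))]:
    X,e=tri(f,p,fs['side'],q);d=X-t;print('tabend',X,e,'r',np.hypot(*d[:2]),'az',np.degrees(np.arctan2(d[1],d[0])))
big=[]
for n in fs:
    x0,y0,x1,y1=win[n];big.append(cv2.resize(fs[n]['img'][y0:y1,x0:x1,::-1],(400,360),interpolation=cv2.INTER_CUBIC))
cv2.imwrite('pics/crop.png',np.hstack(big))
E
```

```text
scene gold [428.8681 277.7025] 326 [0.5671 0.182  0.0655]
side gold [193.6111 276.4556] 360 [0.5676 0.1816 0.0655]
tri [0.5673 0.1819 0.0657] 0.00012099189511355558
(235, 277) [ 0.5837 -0.1616  0.0655]
(331, 198) [0.3405 0.004  0.0655]
(457, 198) [0.3258 0.2641 0.0655]
tabend [0.5656 0.1533 0.1384] 0.04688648700234635 r 0.028637435286753072 az -93.41016225923259
tabend [0.5076 0.221  0.0829] 0.16137987137254023 r 0.07140326462577562 az 146.76820448951196
tabend [0.637  0.1793 0.0429] 0.11454926191824909 r 0.06973032810838539 az -2.1387339124739686
```

View pics/crop.png

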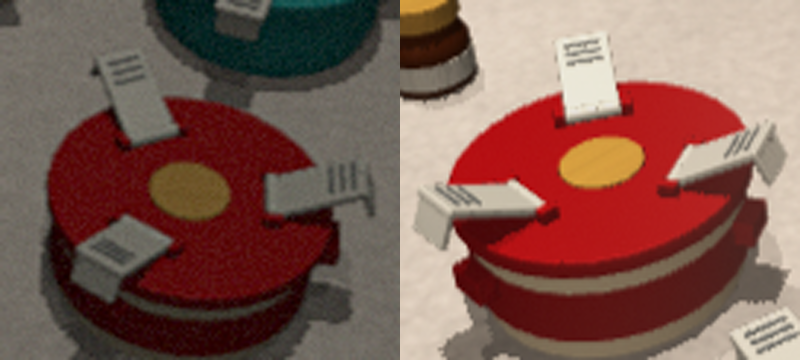

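The crops show that the three tabs match across the views like this: scene-back is side-right, scene-right is side-left, and scene-front is side-top. My earlier pairing was wrong, so I'll triangulate the free ends again.

Run:
```python
import pickle;from h import *
np.set_printoptions(precision=4,suppress=True)
fs=pickle.load(open('f0.pkl','rb'));t=np.array([.5673,.1819,.0655])
for p,q in [((406.6,237.4),(249,269.1)),((484.4,275.6),(137.5,287.6)),((400.9,298.2),(187,237.1))]:
    X,e=tri(fs['scene'],p,fs['side'],q);d=X-t;print('tabend',X,e,'r',np.hypot(*d[:2]),'az',np.degrees(np.arctan2(d[1],d[0])))
f=fs['scene'];az=[]
```

```text
tabend [0.485  0.1453 0.0889] 0.0018782538037536772 r 0.09004289070185031 az -155.99803296421362
tabend [0.5818 0.2704 0.0907] 0.005013998591183524 r 0.08965788026619852 az 80.69433724203708
tabend [0.6404 0.1256 0.0857] 0.00029458759223796566 r 0.09221033970849998 az -37.60132141969024
```

The end heights (86–91 mm), radii (90–92 mm) and azimuths (82.4° plus multiples of 120°, within 2°) all fit what's given. The targets are A (0.5785, 0.266), B (0.489, 0.1495) and C (0.635, 0.130). I'll move in at -y first to stay clear of the tall red box, closing the gripper on the way.

Request:
send_rows(
  motion=[
    {"dp":[0.005,-0.04,0],"rot":[0,0,0],"grip":0},
    {"dp":[0.005,-0.042,0],"rot":[0,0,0],"grip":0},
    {"dp":[0.005,-0.042,0],"rot":[0,0,0],"grip":0},
    {"dp":[0.005,-0.042,0],"rot":[0,0,0],"grip":0},
    {"dp":[0.005,-0.042,0],"rot":[0,0,0],"grip":0},
    {"dp":[0.005,-0.042,0],"rot":[0,0,0],"grip":0},
    {"dp":[0.04,-0.014,0],"rot":[0,0,0],"grip":0},
    {"dp":[0.04,-0.014,0],"rot":[0,0,0],"grip":0},
    {"dp":[0.04,-0.014,0],"rot":[0,0,0],"grip":0},
    {"dp":[0.04,-0.014,0],"rot":[0,0,0],"grip":0},
    {"dp":[0.04,-0.014,0],"rot":[0,0,0],"grip":0},
    {"dp":[0.04,-0.014,0],"rot":[0,0,0],"grip":0},
    {"dp":[0,0,0],"rot":[0,0,0],"grip":0},
  ],
)

```text
clock: 1.72
tcp_pos: [0.5741, 0.2546, 0.225]
orientation: [2.666, 1.655, -0.016]
contact_force: [0.3, -0.3, 0.1]
grip_width: 0.0001
```

Request:
send_rows(
  motion=[
    {"dp":[0.002,0.006,-0.04],"rot":[0,0,0],"grip":0},
    {"dp":[0.002,0.006,-0.04],"rot":[0,0,0],"grip":0},
    {"dp":[0,0,-0.03],"rot":[0,0,0],"grip":0},
    {"dp":[0,0,0],"rot":[0,0,0],"grip":0},
  ],
)

```text
clock: 2.22
tcp_pos: [0.5748, 0.2688, 0.1117]
orientation: [2.667, 1.659, -0.019]
contact_force: [0.5, 0.6, 0.1]
grip_width: 0.0004
```

Run:
```python
from bench import get_obs, imaging
from h import *
o=get_obs();print(o['tcp_pos'],o['contact_force'])
a=[]
for n,s in(('scene',(370,160,530,340)),('side',(90,160,270,340))):
    f=imaging.grab_frame(n);im=f['img'][:,:,::-1].copy();print(proj(f,o['tcp_pos']))
    x0,y0,x1,y1=s;a.append(cv2.resize(im[y0:y1,x0:x1],(400,450),interpolation=cv2.INTER_CUBIC))
cv2.imwrite('pics/c2.png',np.hstack(a))
```

```text
[0.57477167 0.26878542 0.11165702] [0.4873933  0.5591049  0.14145975]
[483.71606862 263.31696538]
[136.76246745 276.96782819]
```

View pics/c2.png

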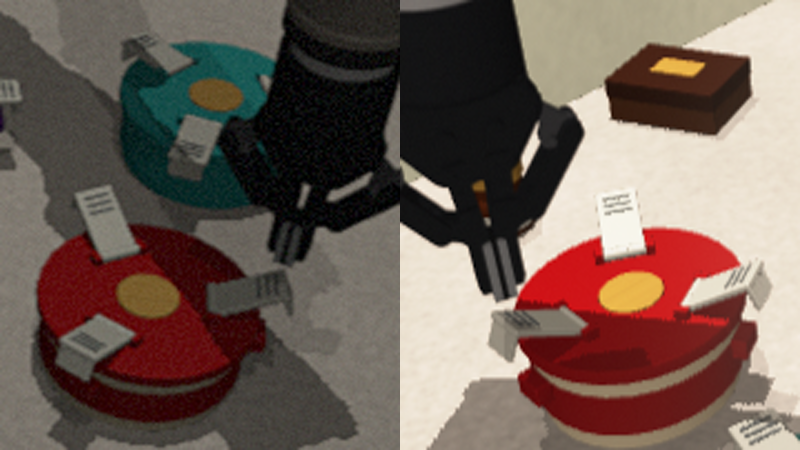

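The fingertip is just above the outer end of tab A (scene crop 283,262; side crop 502,298), where the calibration puts it. I'll shift inward slightly and press.

Request:
send_rows(
  motion=[
    {"dp":[0.003,-0.003,-0.01],"rot":[0,0,0],"grip":0},
    {"dp":[0.001,-0.001,-0.008],"rot":[0,0,0],"grip":0},
    {"dp":[0,0,-0.007],"rot":[0,0,0],"grip":0},
    {"dp":[0,0,-0.006],"rot":[0,0,0],"grip":0},
    {"dp":[0,0,-0.005],"rot":[0,0,0],"grip":0},
    {"dp":[0,0,-0.004],"rot":[0,0,0],"grip":0},
  ],
)

```text
clock: 3.08
tcp_pos: [0.5843, 0.2722, 0.0796]
orientation: [-2.663, -1.66, -0.012]
contact_force: [-1.5, -0.0, 4.7]
grip_width: 0.0003
```

Request:
send_rows(
  motion=[
    {"dp":[-0.003,-0.003,-0.004],"rot":[0,0,0],"grip":0},
    {"dp":[-0.002,-0.002,-0.004],"rot":[0,0,0],"grip":0},
    {"dp":[-0.001,-0.001,-0.004],"rot":[0,0,0],"grip":0},
    {"dp":[0,0,-0.004],"rot":[0,0,0],"grip":0},
  ],
)

```text
clock: 3.58
tcp_pos: [0.5833, 0.2713, 0.0688]
orientation: [-2.66, -1.661, -0.035]
contact_force: [-11.6, -5.2, 32.0]
grip_width: -0.0002
```

It's on the stop, at 32 N and z = 69 mm. I'll lift and go to C.

Request:
send_rows(
  motion=[
    {"dp":[0,0,-0.002],"rot":[0,0,0],"grip":0},
    {"dp":[0,0,0.02],"rot":[0,0,0],"grip":0},
    {"dp":[0,0,0.04],"rot":[0,0,0],"grip":0},
    {"dp":[0.012,-0.035,0.01],"rot":[0,0,0],"grip":0},
    {"dp":[0.013,-0.035,0],"rot":[0,0,0],"grip":0},
    {"dp":[0.013,-0.035,0],"rot":[0,0,0],"grip":0},
    {"dp":[0.013,-0.035,0],"rot":[0,0,0],"grip":0},
    {"dp":[0,0,0],"rot":[0,0,0],"grip":0},
  ],
)

```text
clock: 4.58
tcp_pos: [0.6345, 0.1254, 0.1401]
orientation: [-2.661, -1.661, -0.035]
contact_force: [-0.7, -0.7, -0.3]
grip_width: 0.0001
```

Request:
send_rows(
  motion=[
    {"dp":[0,0.004,-0.025],"rot":[0,0,0],"grip":0},
    {"dp":[0,0,-0.01],"rot":[0,0,0],"grip":0},
    {"dp":[0,0,0],"rot":[0,0,0],"grip":0},
  ],
)

```text
clock: 4.95
tcp_pos: [0.6339, 0.1309, 0.1039]
orientation: [-2.659, -1.662, -0.035]
contact_force: [-0.6, -0.5, 0.6]
grip_width: 0.0
```

Request:
send_rows(
  motion=[
    {"dp":[0,0,-0.007],"rot":[0,0,0],"grip":0},
    {"dp":[0,0,-0.006],"rot":[0,0,0],"grip":0},
    {"dp":[0,0,-0.005],"rot":[0,0,0],"grip":0},
    {"dp":[0,0,-0.005],"rot":[0,0,0],"grip":0},
    {"dp":[0,0,-0.004],"rot":[0,0,0],"grip":0},
  ],
)

```text
clock: 5.58
tcp_pos: [0.6368, 0.1309, 0.0787]
orientation: [-2.662, -1.664, -0.044]
contact_force: [-0.4, -0.9, 4.8]
grip_width: 0.0
```

Request:
send_rows(
  motion=[
    {"dp":[-0.001,0,-0.004],"rot":[0,0,0],"grip":0},
    {"dp":[-0.001,0,-0.004],"rot":[0,0,0],"grip":0},
    {"dp":[0,0,-0.004],"rot":[0,0,0],"grip":0},
    {"dp":[0,0,-0.003],"rot":[0,0,0],"grip":0},
  ],
)

```text
clock: 6.08
tcp_pos: [0.6382, 0.1301, 0.0692]
orientation: [-2.665, -1.662, -0.054]
contact_force: [-12.3, -2.3, 32.0]
grip_width: -0.0002
```

Request:
send_rows(
  motion=[
    {"dp":[0,0,-0.002],"rot":[0,0,0],"grip":0},
    {"dp":[0,0,0.02],"rot":[0,0,0],"grip":0},
    {"dp":[0,0,0.04],"rot":[0,0,0],"grip":0},
    {"dp":[-0.037,0.005,0.005],"rot":[0,0,0],"grip":0},
    {"dp":[-0.037,0.005,0],"rot":[0,0,0],"grip":0},
    {"dp":[-0.037,0.005,0],"rot":[0,0,0],"grip":0},
    {"dp":[-0.037,0.005,0],"rot":[0,0,0],"grip":0},
    {"dp":[0,0,0],"rot":[0,0,0],"grip":0},
  ],
)

```text
clock: 7.08
tcp_pos: [0.4866, 0.1501, 0.1369]
orientation: [-2.665, -1.66, -0.059]
contact_force: [0.1, -0.0, 0.2]
grip_width: -0.0
```

Request:
send_rows(
  motion=[
    {"dp":[0.001,0,-0.025],"rot":[0,0,0],"grip":0},
    {"dp":[0.001,0,-0.008],"rot":[0,0,0],"grip":0},
    {"dp":[0,0,-0.006],"rot":[0,0,0],"grip":0},
    {"dp":[0,0,-0.006],"rot":[0,0,0],"grip":0},
    {"dp":[0,0,-0.005],"rot":[0,0,0],"grip":0},
    {"dp":[0,0,-0.005],"rot":[0,0,0],"grip":0},
  ],
)

```text
clock: 7.82
tcp_pos: [0.492, 0.1499, 0.0826]
orientation: [-2.667, -1.657, -0.065]
contact_force: [-1.7, -0.4, 5.5]
grip_width: -0.0
```

Request:
send_rows(
  motion=[
    {"dp":[-0.002,0,-0.004],"rot":[0,0,0],"grip":0},
    {"dp":[-0.002,0,-0.004],"rot":[0,0,0],"grip":0},
    {"dp":[-0.001,0,-0.004],"rot":[0,0,0],"grip":0},
    {"dp":[0,0,-0.004],"rot":[0,0,0],"grip":0},
    {"dp":[0,0,-0.003],"rot":[0,0,0],"grip":0},
  ],
)

```text
clock: 8.45
tcp_pos: [0.4899, 0.1489, 0.0682]
orientation: [-2.67, -1.653, -0.07]
contact_force: [-15.6, -4.3, 47.3]
grip_width: -0.0001
```

It's on the stop, so I'll lift clear and check all three.

Request:
send_rows(
  motion=[
    {"dp":[0,0,0.02],"rot":[0,0,0],"grip":0},
    {"dp":[0,0,0.04],"rot":[0,0,0],"grip":0},
    {"dp":[0,0,0.05],"rot":[0,0,0],"grip":0},
    {"dp":[-0.01,0.02,0.05],"rot":[0,0,0],"grip":0},
    {"dp":[0,0.02,0.05],"rot":[0,0,0],"grip":0},
    {"dp":[0,0.02,0.03],"rot":[0,0,0],"grip":0},
    {"dp":[0,0,0],"rot":[0,0,0],"grip":0},
  ],
)

```text
clock: 9.32
tcp_pos: [0.4807, 0.2099, 0.3186]
orientation: [-2.672, -1.65, -0.08]
contact_force: [0.0, -1.2, -0.2]
grip_width: -0.0004
```

Run:
```python
from bench import imaging
from h import *
a=[]
for n,s in(('scene',(370,220,500,340)),('side',(115,220,265,340))):
    f=imaging.grab_frame(n);im=f['img'][:,:,::-1]
    x0,y0,x1,y1=s;a.append(cv2.resize(im[y0:y1,x0:x1],(400,400),interpolation=cv2.INTER_CUBIC))
cv2.imwrite('pics/c3.png',np.clip(np.hstack(a)*1.4,0,255))
```

```text
[ WARN:0@6.407] global loadsave.cpp:1063 imwrite_ Unsupported depth image for selected encoder is fallbacked to CV_8U.
```

View pics/c3.png

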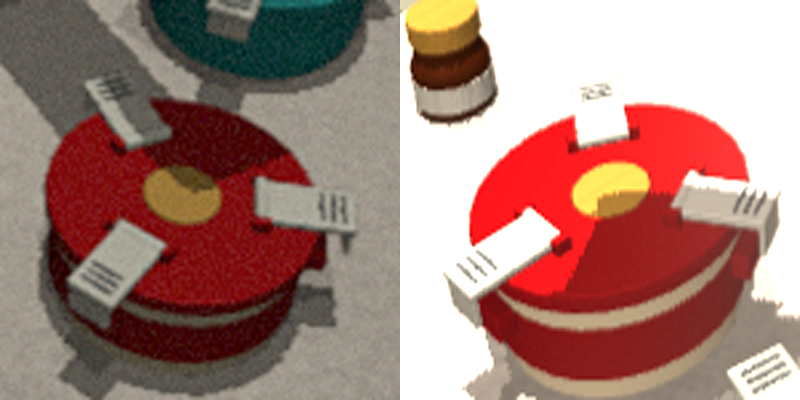

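Run:
```python
import pickle;from h import *
fs=pickle.load(open('f0.pkl','rb'))
for a in(82.4,202.4,-37.6):
    a=np.radians(a);u=np.array([np.cos(a),np.sin(a)]);c=np.array([.5673,.1819])
    for n,(x0,y0,x1,y1),o in(('scene',(370,220,500,340),0),('side',(115,220,265,340),400)):
        r=[]
        for s in(-.015,.015):
            p=proj(fs[n],np.r_[c+u*.098+s*np.array([-u[1],u[0]]),.070]);r.append((int(o+(p[0]-x0)*400/(x1-x0)),int((p[1]-y0)*400/(y1-y0))))
        print(n,r)
```

```text
scene [(356, 230), (354, 190)]
side [(436, 264), (466, 294)]
scene [(127, 67), (83, 78)]
side [(761, 224), (779, 186)]
scene [(63, 274), (109, 303)]
side [(619, 73), (571, 83)]
```

The predicted corners of fully-down tabs match the picture within a few crop pixels (about 1–2 image pixels) in both views.

```bash
python3 -c "
from bench import hand_in
print(hand_in())"
```

```text
the job is handed in; nothing more can be done
None
```

I pressed all three white tabs on the red-lidded tub down onto their stops, lifted the gripper clear and handed the job in at about 9.5 s.

- **Force and height:** with the fingers closed, each tab moved at about 5–6 N. It then met a firm stop at 32 N, 32 N and 47 N, with the fingertip at 68–69 mm. That is 1–2 mm below the nominal 70 mm. I put this down to the calibration error and a slight tool tilt of a few degrees that built up during the moves.
- **Final pictures:** in both camera views the free-end corners of all three tabs lie where fully-down tabs should be, within about 1–2 image pixels by eye.
- **Sideways drift:** on the first tab the fingertip drifted about 7 mm outward while pressing. It stayed on the tab.
- **Brown-lidded tub:** the gripper stayed well away from it. I did not take a separate final picture of that tub.

No check failed. I first paired the tabs wrongly between the two views, but fixed that before moving the arm.

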